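Lay out a junction-box kit between vise and bin

ROBOT

A 6-joint arm with a two-finger parallel gripper is mounted at the origin on the work surface. World frame = base frame: x ahead of the robot, y to its left, z up, the work surface at z = 0. Lengths are in m, angles in rad, forces in N, time in s.
With the tool pointing down it reaches from about 0.35 to 0.925 m from the base axis. Payload 6.4 kg.
Tool frame: the origin (TCP) lies at the very end of the fingers, on their centre line; the grasp point (between the pads) lies 19 mm behind it; z points along the fingers, y is the line along which they close (so a half turn about z gives the same grasp; the last joint's range is limited). The gripper opens to 94 mm and grips with 3 to 60 N. Pads are 16 mm wide; open, the fingers measure 119 mm over their backs; the gripper's body (75 mm by 177 mm) begins 78 mm behind the grasp point.
Start: joints at [-1.369, 0.245, 1.558, -0, 1.339, -0.174], TCP at [0.239, -0.605, 0.205] pointing down, gripper open.
Joint ranges: [-3.13, 3.13], [-1.02, 2.26], [0.13, 2.54], [-0.95, 4.09], [0.21, 2.88], [-2.74, 2.74]. Speed limits (rad/s): [2.57, 2.57, 3.14, 3.14, 3.14, 3.14].

INTERFACE

Orientations are given as a unit quaternion [w, x, y, z].
In Python, from rig import arm, camera, camera_params, masks_of, place_of gives the robot as it stands.
- The arm moves only by the tool arm_command, never from a script. Its argument "increments" is a list of rows, each a list of 2 entries, a list of its own where there are three numbers: the shift along the world's x, y, z normalised to -1 to 1, where 1 is 0.8 m, then the turn, a rotation vector about the world's x, y, z normalised to -1 to 1, where 1 is 45 degrees. In form: [[[dx, dy, dz], [rx, ry, rz]], ...]. A call has exactly 10 rows; each row is the pose to reach, as a shift and turn from the pose commanded when the call began; what a row does not reach only later rows make up. A row lasts 1/10 s, in which the tool goes at most 50 mm and 8.59 degrees, less where a joint would pass 70% of its speed; a pose out of reach is approached as far as the arm can. A call with a number of a shift or a turn outside -1 to 1 is refused whole. A call with a gripper value outside its range is refused whole. "claw" is the opening, from 0 (shut) to 1 (fully open), set as the call begins (left out, the last holds). The fingers move at their own pace and stop on an object; the grip force is fixed at half the most. Time passes only in rows, so rows that repeat a pose let the fingers close, or fill a call up. It gives the time, the measured TCP pose, the force, the opening and the grip force at its end, in the units of the state.
- arm.state(): the state, without advancing time (a new reading comes with each control period).
- camera(name): name is "scene" or "top" or "wrist"; returns (picture, depth): 400x640x3 uint8, red, green, blue; 400x640 float32, m along the optical axis (not along the pixel's ray), 0 where there is no reading.
- camera_params(name): a dict with "intrinsics" (3x3 intrinsics, pixels), "R" (3x3) and "t" (3): a world point X has camera coordinates R X + t; the wrist camera has in their place "mount" (4x4, takes a point from camera to tool coordinates, whose origin is the TCP and whose axes are the flange's). Camera axes: x right, y down, z forward; pixel columns grow to the right and rows downward; lengths in m; the calibration is good to about 2 mm. The wrist camera is an equidistant fisheye: a pixel r from the principal point sees the ray r / f radians off the axis. A picture is of the moment at which its call begins: read the wrist's pose just before it. camera_params takes no time and is no camera call.
- arm.finish_job(): hands the job in; it is judged then, once.
Trained networks look in the newest picture that a camera, given by its name, has taken for a name from the list of things; names that differ only in an ending like _2 or _b are one class to them, and where a whole thing is asked for, a point or a joint stands for the part that bears it (a point fixed in the world has none). Each returns a list of dicts, best first, with "confidence" (0 to 1); they miss things now and then, are a little off and sometimes report something else, mostly with a low value. They report only what shows in the picture. A call takes as long as a camera call. They do not tell look-alikes from the thing itself.
- masks_of(camera, name): "region" (400x640 bool, what is visible of it) and "at" ([column, row] in pixels, amid what is visible of it).
- place_of(camera, name): "at" ([column, row] in pixels: a listed point, or the origin of a listed thing).
The state is a dict: "time_s": time; "q": joint angles; "qd": joint speeds; "effort": joint torques, N m; "eef_pos": TCP position; "tcp_rot": TCP orientation; "force": force on the tool from outside, world axes, zero at the start; "torque": the same for the moment, N m; "gripper_width": finger opening in m; "grasp_force": force on a finger pad.
Only numpy, scipy, OpenCV 4.12 (cv2) and the standard library are available. Lean on these libraries where they do the work, as an engineer would, in place of code of your own. Each camera call takes 0.05 s, during which the arm holds its last target. There are 200 camera calls.

TASK

Lay out the junction-box kit on the mat: set the open housing midway between the vise and the blue bin, on the mat's centre, with its long sides along the mat, and put the cover on top so that its edges match. Stand the brass hexagon gland upright midway between housing and vise, and the steel connector upright midway between housing and bin, both in line with the housing; lay the terminal strip, screws up, in front of the housing (on the robot's side), centred on it and parallel to its long side, with a clear gap of about 35 mm. Leave the screwdriver and the tape roll where they are.

Things in the scene. Friction and masses are not known exactly. Their poses are not given: they have to be found in the camera images.
- mat: Thin dark grey-blue bench mat, fixed, 200 (x) x 490 (y) x 2 mm thick, lying on the white bench top. Origin: centre of its underside, at the bench top; it is the exact midpoint between vise and bin. y runs along the mat (left, from vise to bin or bin to vise), x across it, away from the robot. It is turned up to 0.15 rad.
- vise: Small aluminium bench vise with two upright jaws and a T-bar screw on the robot's side, fixed on one end of the mat, 80 mm wide (y), 118 deep (x), 87 mm high above the bench. Origin: centre of its base plate's underside, on the mat, 200 mm from the mat's centre along the mat's y, to the left or to the right.
- bin: Small open blue plastic stock bin holding screws, fixed on the other end of the mat, 80 mm wide (y), 110 deep (x), 67 mm high. Origin: centre of its underside, on the mat, 200 mm from the mat's centre along its y.
- housing: Loose open-topped aluminium box, 56 (x) x 80 (y) x 32 mm high, walls 4 mm, 0.25 kg, dark posts in its corners inside. Origin: centre of its underside; y is its long axis. Starts upright on the bench.
- cover: Loose flat aluminium plate with four dark screws at the corners, 56 (x) x 80 (y) x 10 mm thick, 0.12 kg: the cover of the housing, same outline, rests on its rim. Origin: centre of its underside; y is its long axis. Starts flat on the bench.
- gland: Loose brass cable gland standing upright: hexagon foot 42 mm across flats and 12 mm high, above it a round barrel of 34 mm diameter up to 34 mm, and a 26 mm collar up to 40 mm; 0.09 kg. Origin: centre of its underside.
- connector: Loose steel round connector standing upright: square flange 36 x 36 x 5 mm at the foot, above it a 24 mm diameter barrel up to 38 mm height; 0.06 kg. Origin: centre of its underside.
- strip: Loose grey plastic terminal strip with five brass screws along its top, 18 (x) x 60 (y) x 20 mm high, 0.05 kg. Origin: centre of its underside; y is its long axis. Starts upright, screws up, on the bench.
- screwdriver: Bystander: screwdriver lying on the bench, 150 mm long, red handle. Origin: near its middle, on the bench. Leave it alone.
- tape: Bystander: black roll of tape lying flat on the bench, 68 mm outside diameter, 18 mm high. Origin: centre of its underside. Leave it alone.
There are look-alikes about, which are no part of the job. There is more than one size of the cover; the job needs the larger.

How it is judged:
At the end, for the whole second after the job is handed in: Housing within 15 mm and 0.2 rad of the mat's centre; cover on its rim within 8 mm; gland 85-115 mm from vise, connector from bin, both 80-120 mm from housing, 15 mm off line at most; strip in front, 20 mm off centre at most, gap 20-50 mm, parallel to 0.2 rad. All upright, released, at rest (horizontal distance between housing and mat below 0.015 m and angle between the y axis of housing and the y axis of mat, either way round below 0.2 rad and angle between each of housing, cover, gland, connector, strip's own z axis and vertical below 0.1 rad and height (world z) of housing between -0.003 and 0.007 m and horizontal distance between cover and housing below 0.008 m and angle between the y axis of cover and the y axis of housing, either way round below 0.15 rad and z of cover in the frame of housing between 0.028 and 0.037 m and horizontal distance between gland and vise between 0.085 and 0.115 m and horizontal distance between gland and housing between 0.08 and 0.12 m and x of gland in the frame of mat between -0.015 and 0.015 m and height (world z) of gland between -0.003 and 0.007 m and horizontal distance between connector and bin between 0.085 and 0.115 m and horizontal distance between connector and housing between 0.08 and 0.12 m and x of connector in the frame of mat between -0.015 and 0.015 m and height (world z) of connector between -0.003 and 0.007 m and angle between the y axis of strip and the y axis of housing, either way round below 0.2 rad and height (world z) of strip between -0.003 and 0.007 m and y of strip in the frame of mat between -0.02 and 0.02 m and x of strip in the frame of mat between -0.092 and -0.052 m and horizontal distance between strip and housing between 0.057 and 0.087 m and linear speed of each of housing, cover, gland, connector, strip below 0.02 m/s and angular speed of each of housing, cover, gland, connector, strip below 0.2 rad/s and contact force between each of housing, cover, gland, connector, strip and the fingers below 0.05 N); the robot touches nothing.
It fails at once if the screwdriver was disturbed (moved over 20 mm) (distance of screwdriver from where it was at the start of the episode above 0.02 m).
It fails at once if the tape roll was disturbed (moved over 20 mm) (distance of tape from where it was at the start of the episode above 0.02 m).
It also fails if it takes over 118 s, if anything falls off the work surface, if the arm or the gripper's body presses on something with over 40 N, if the wrist force passes 120 N, or if a joint passes its speed limit or range.

## Working session

There is one attempt and no reset: what is moved stays moved. The work goes in short steps, Python scripts to look and compute and a tool call to move; the robot and the scene stay as the last step left them, time stands still between calls to the robot, and variables do not carry over. Pictures are saved under pics/ and viewed, at most 14 in all, crops included, and the job is handed in when it is done.

Besides the shell and the picture viewer there is one more tool, called after "Emit:" as name(argument=value, ...) on one line, values as JSON. arm_command: Moves the arm, as the interface text tells. Its arguments: {"type":"object","properties":{"increments":{"type":"array","items":{"type":"array"}},"claw":{"type":"number"}},"required":["increments"]}

```bash
ls; mkdir -p pics
python3 - <<'E'
from rig import *
import cv2
for n in("scene","top"):
    p,d=camera(n); cv2.imwrite(f"pics/{n}0.png",p[:,:,::-1]); 
    c=camera_params(n); print(n,c)
print(arm.state())
E
```

```text
pics
scene {'intrinsics': array([[394.62449453,   0.        , 317.72149025],
       [  0.        , 394.62449453, 195.74880341],
       [  0.        ,   0.        ,   1.        ]]), 'R': array([[ 0.33201621,  0.94326934,  0.00286153],
       [ 0.75625011, -0.26437273, -0.59849213],
       [-0.56378276,  0.20087312, -0.80112358]]), 't': array([-0.1821139 , -0.34747907,  1.53284959])}
top {'intrinsics': array([[383.03385224,   0.        , 321.46086097],
       [  0.        , 383.03385224, 205.30460092],
       [  0.        ,   0.        ,   1.        ]]), 'R': array([[-2.97113023e-03, -9.99928364e-01,  1.15947632e-02],
       [-9.82438143e-01,  7.55573193e-04, -1.86587044e-01],
       [ 1.86564918e-01, -1.19455120e-02, -9.82370010e-01]]), 't': array([0.01594384, 0.51489381, 0.86663017])}
{'time_s': 0.1, 'q': array([-1.36909432e+00,  2.45739420e-01,  1.55884545e+00,  1.46966199e-05,
        1.33871715e+00, -1.74094950e-01]), 'qd': array([-0.0011218 , -0.00391946, -0.00181756,  0.00018795, -0.00169132,
        0.00014634]), 'effort': array([ 2.84873304e-04, -4.16914845e+01, -3.15524805e+01,  6.86699920e-02,
        3.09649156e-02, -5.89444585e-05]), 'eef_pos': array([ 0.23846434, -0.60411146,  0.20448373]), 'tcp_rot': array([-8.54696213e-04,  9.82398916e-01,  1.86793040e-01, -4.64803315e-06]), 'force': array([ 1.05938418, -0.77617571,  0.30344077]), 'torque': array([-0.02806449, -0.04105516, -0.0242041 ]), 'grasp_force': 0.0, 'gripper_width': 0.0937630188443183}
```

View pics/top0.png

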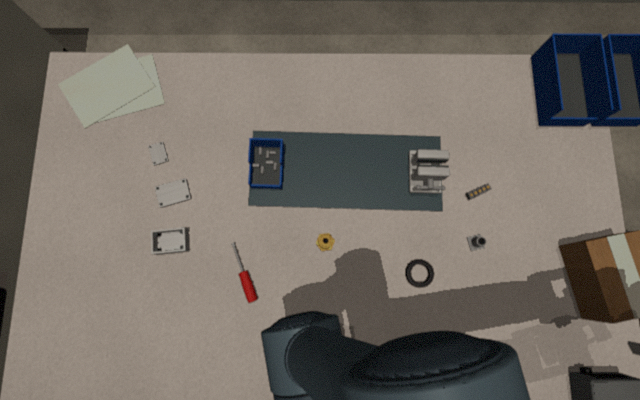

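View pics/scene0.png

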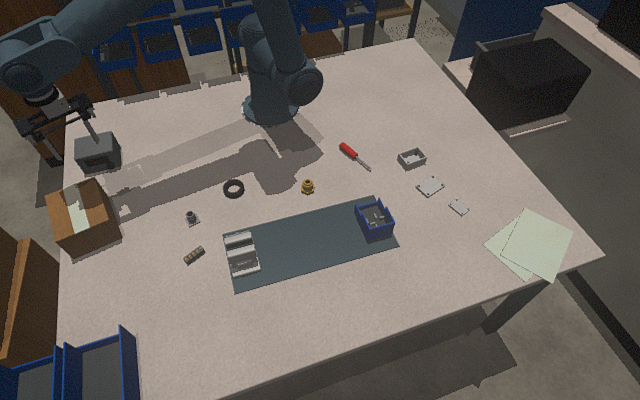

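```bash
cat > h.py <<'E'
from rig import *
import numpy as np, cv2
def cloud(n,d):
    c=camera_params(n);K=c["intrinsics"];v,u=np.mgrid[0:400,0:640]
    P=np.stack([(u-K[0,2])/K[0,0]*d,(v-K[1,2])/K[1,1]*d,d],-1)
    return (P-c["t"])@c["R"]
def proj(n,X):
    c=camera_params(n);p=c["intrinsics"]@(c["R"]@np.asarray(X)+c["t"]);return p[:2]/p[2]
def rect(P,m,zlo,zhi):
    """min-area rectangle in world xy of masked points within height band"""
    q=P[m&(P[...,2]>zlo)&(P[...,2]<zhi)]
    if len(q)<8:return None
    (cx,cy),(w,h),a=cv2.minAreaRect((q[:,:2]*1000).astype(np.float32))
    if w>h:  a_long=a
    else: a_long=a+90
    return np.round([cx,cy,max(w,h),min(w,h),(a_long)%180,q[:,2].mean()*1000,len(q)],1)
E
python3 - <<'E'
from h import *
for n in("top","scene"):
    p,d=camera(n);P=cloud(n,d)
    for k in("mat","vise","bin","housing","cover","gland","connector","strip","screwdriver","tape"):
        for r in masks_of(n,k):
            m=r["region"]&(d>0);z=P[m][:,2]
            if not len(z): continue
            zt=np.percentile(z,95)
            print(n,k,round(r["confidence"],2),np.round(r["at"]),"zt",round(zt*1e3,1),rect(P,m,zt-.006,zt+.006) if k!="mat" else rect(P,m,-.02,.02))
E
```

```text
top mat 0.64 [347. 172.] zt 4.2 [ 6.1630e+02 -4.8300e+01  4.8980e+02  2.0190e+02  8.8200e+01  1.4000e+00
  1.1195e+04]
top vise 0.7 [428. 169.] zt 87.7 [ 610.6 -246.4   73.5   64.    87.6   85.7  653. ]
top bin 0.75 [173. 195.] zt 12.4 [555.5 387.2  80.6  56.5 106.3   9.7 678. ]
top bin 0.72 [266. 165.] zt 65.7 [647.6 150.8  80.4  60.6  88.5  65.7 161. ]
top bin 0.49 [428. 169.] zt 87.7 [ 611.  -247.4   75.5   64.9   87.5   85.7  669. ]
top housing 0.97 [169. 239.] zt 32.6 [433.9 381.2  80.   56.6  95.8  30.6 261. ]
top housing 0.71 [426. 171.] zt 87.7 [ 610.2 -246.3   74.2   63.7   88.6   85.7  651. ]
top cover 0.61 [172. 193.] zt 12.4 [555.6 387.   80.3  56.5 106.3   9.7 678. ]
top cover 0.6 [159. 154.] zt 9.4 [659.3 432.6  55.7  39.2  18.3   6.6 301. ]
top gland 0.67 [323. 244.] zt 41.2 [431.9   4.9  28.6  28.4  13.1  39.2 107. ]
top connector 0.57 [480. 241.] zt 39.1 [ 430.5 -365.5   22.1   22.   138.6   37.4   79. ]
top strip 0.69 [480. 193.] zt 22.2 [ 556.7 -379.1   61.1   17.7  115.9   19.6  160. ]
top screwdriver 0.58 [244. 288.] zt 26.8 [325.5 190.5  74.4  21.2  21.1  23.8 2
[... 430 characters left out ...]
  62.6  88.2  66.8 130. ]
scene bin 0.33 [236. 194.] zt 21.9 [ 358.5 -222.4   68.1   64.3  170.7   18.9  157. ]
scene housing 0.96 [412. 161.] zt 33.7 [434.7 379.   83.7  58.9  94.1  31.5 134. ]
scene cover 0.74 [459. 207.] zt 10.4 [661.  430.5  55.1  42.4  17.4   7.5 172. ]
scene cover 0.66 [430. 186.] zt 14.0 [557.1 384.3  81.4  55.7 106.8  11.2 287. ]
scene gland 0.62 [307. 186.] zt 42.8 [433.7   4.   25.5  25.  125.6  40.8  45. ]
scene gland 0.22 [244. 254.] zt 89.3 [ 613.  -249.4   74.5   67.    88.2   87.4  468. ]
scene strip 0.54 [192. 255.] zt 23.4 [ 559.8 -381.5   58.9   19.6  114.    21.   120. ]
scene screwdriver 0.56 [351. 149.] zt 27.7 [327.6 187.   74.4  21.5  20.1  25.3  80. ]
```

Cover candidates in the top view: the plate at (172,193) measures 80x56 mm and the plate at (159,154) measures 56x39 mm. The job needs the larger, so (172,193). Only one gland and one connector appear; I'll confirm all of these in one crop.

Run:
```python
import cv2,numpy as np
p=cv2.imread("pics/top0.png")
c=lambda x,y:cv2.resize(p[y-35:y+35,x-35:x+35],(280,280),interpolation=cv2.INTER_CUBIC)
a=np.vstack([np.hstack([c(168,172),c(170,240)]),np.hstack([c(323,244),c(479,215)])])
cv2.imwrite("pics/crop0.png",a)
```

```text
(no output)
```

View pics/crop0.png

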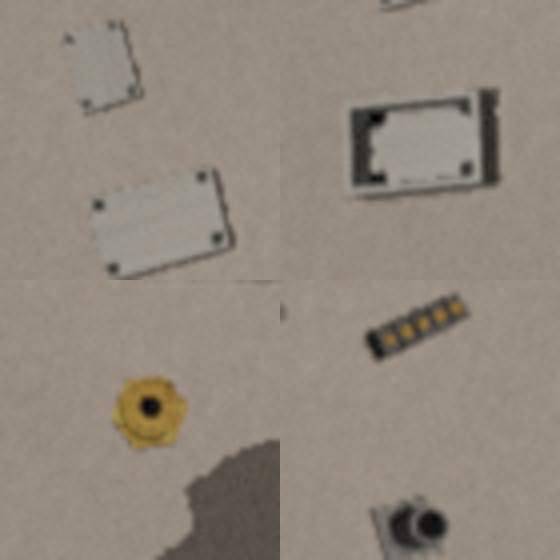

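Emit:
arm_command(increments=[[[0.06,0.075,0],[0,0,0.19]],[[0.1,0.125,0],[0,0,0.38]],[[0.14,0.175,0],[0,0,0.57]],[[0.18,0.225,-0.03],[0,0,0.76]],[[0.22,0.27,-0.06],[0,0,0.9]],[[0.24,0.3,-0.1],[0,0,1]],[[0.24,0.3,-0.13],[0,0,1]],[[0.24,0.3,-0.13],[0,0,1]],[[0.24,0.3,-0.13],[0,0,1]],[[0.24,0.3,-0.13],[0,0,1]]], claw=1)

```text
time_s: 2.2
eef_pos: [0.431, -0.3669, 0.1037]
tcp_rot: [0.002, 0.836, 0.548, 0.0]
force: [0.1, 0.6, 0.8]
gripper_width: 0.0941
grasp_force: 0.0
```

The crop confirms it: the larger plate is the lower one in the upper-left panel, the hexagon gland is brass, and the connector has a square flange. Descending on the connector.

Emit:
arm_command(increments=[[[0,0.001,-0.03],[0,0,0]],[[0,0.001,-0.06],[0,0,0]],[[0,0.001,-0.09],[0,0,0]],[[0,0.001,-0.11],[0,0,0]],[[0,0.001,-0.117],[0,0,0]],[[0,0.001,-0.117],[0,0,0]],[[0,0.001,-0.117],[0,0,0]],[[0,0.001,-0.117],[0,0,0]],[[0,0.001,-0.117],[0,0,0]],[[0,0.001,-0.117],[0,0,0]]])

```text
time_s: 3.2
eef_pos: [0.4309, -0.3641, 0.0084]
tcp_rot: [0.0, 0.836, 0.549, 0.0]
force: [-0.1, 0.6, -0.1]
gripper_width: 0.0941
grasp_force: 0.0
```

Emit:
arm_command(increments=[[[0,0,0],[0,0,0]],[[0,0,0],[0,0,0]],[[0,0,0],[0,0,0]],[[0,0,0],[0,0,0]],[[0,0,0],[0,0,0]],[[0,0,0],[0,0,0]],[[0,0,0],[0,0,0]],[[0,0,0],[0,0,0]],[[0,0,0],[0,0,0]],[[0,0,0],[0,0,0]]], claw=0)

```text
time_s: 4.2
eef_pos: [0.4306, -0.3639, 0.0079]
tcp_rot: [0.0, 0.836, 0.549, 0.0]
force: [-1.1, -0.3, -0.8]
gripper_width: 0.0232
grasp_force: 30.0
```

Emit:
arm_command(increments=[[[0,0,0.04],[0,0,0]],[[0.005,0.01,0.1],[0,0,0.1]],[[0.03,0.065,0.13],[0,0,0.2]],[[0.055,0.12,0.15],[0,0,0.3]],[[0.08,0.175,0.15],[0,0,0.4]],[[0.105,0.23,0.15],[0,0,0.48]],[[0.13,0.285,0.15],[0,0,0.48]],[[0.155,0.34,0.15],[0,0,0.48]],[[0.18,0.395,0.15],[0,0,0.48]],[[0.205,0.45,0.15],[0,0,0.48]]])

```text
time_s: 5.2
eef_pos: [0.5949, -0.0018, 0.1278]
tcp_rot: [0.0, 0.718, 0.696, -0.0]
force: [0.7, -0.4, -0.2]
gripper_width: 0.0238
grasp_force: 30.0
```

Emit:
arm_command(increments=[[[0.02,0.05,0],[0,0,0]],[[0.03,0.07,0],[0,0,0]],[[0.03,0.07,-0.02],[0,0,0]],[[0.03,0.07,-0.04],[0,0,0]],[[0.03,0.07,-0.07],[0,0,0]],[[0.03,0.07,-0.1],[0,0,0]],[[0.03,0.07,-0.115],[0,0,0]],[[0.03,0.07,-0.125],[0,0,0]],[[0.03,0.07,-0.13],[0,0,0]],[[0.03,0.07,-0.13],[0,0,0]]])

```text
time_s: 6.2
eef_pos: [0.6186, 0.0517, 0.0238]
tcp_rot: [0.0, 0.719, 0.695, -0.0]
force: [-0.1, -0.0, -0.4]
gripper_width: 0.0236
grasp_force: 30.0
```

Emit:
arm_command(increments=[[[0,0,-0.008],[0,0,0]],[[0,0,-0.012],[0,0,0]],[[0,0,-0.016],[0,0,0]],[[0,0,-0.017],[0,0,0]],[[0,0,-0.017],[0,0,0]],[[0,0,-0.017],[0,0,0]],[[0,0,-0.017],[0,0,0]],[[0,0,-0.017],[0,0,0]],[[0,0,-0.017],[0,0,0]],[[0,0,-0.017],[0,0,0]]])

```text
time_s: 7.2
eef_pos: [0.6186, 0.0521, 0.0103]
tcp_rot: [0.0, 0.719, 0.695, 0.0]
force: [-0.2, 0.1, -0.5]
gripper_width: 0.0234
grasp_force: 30.0
```

Emit:
arm_command(increments=[[[0,0,0],[0,0,0]],[[0,0,0],[0,0,0]],[[0,0,0],[0,0,0]],[[0,0,0],[0,0,0]],[[0,0,0],[0,0,0]],[[0,0,0.02],[0,0,0]],[[0,0,0.05],[0,0,0]],[[0,0,0.09],[0,0,0]],[[0,0,0.12],[0,0,0]],[[0,0,0.12],[0,0,0]]], claw=0.9)

```text
time_s: 8.2
eef_pos: [0.6219, 0.0519, 0.1119]
tcp_rot: [0.004, 0.718, 0.696, 0.003]
force: [-0.6, -0.8, 0.3]
gripper_width: 0.0845
grasp_force: 0.0
```

Emit:
arm_command(increments=[[[-0.05,-0.015,0],[0,0,0]],[[-0.11,-0.03,0],[0,0,0]],[[-0.17,-0.045,0],[0,0,0]],[[-0.215,-0.056,0],[0,0,0]],[[-0.232,-0.059,-0.01],[0,0,0]],[[-0.232,-0.059,-0.04],[0,0,0]],[[-0.232,-0.059,-0.08],[0,0,0]],[[-0.232,-0.059,-0.105],[0,0,0]],[[-0.232,-0.059,-0.114],[0,0,0]],[[-0.232,-0.059,-0.114],[0,0,0]]])

```text
time_s: 9.2
eef_pos: [0.4318, 0.0052, 0.014]
tcp_rot: [-0.001, 0.719, 0.695, -0.001]
force: [-0.0, 0.2, 0.6]
gripper_width: 0.0844
grasp_force: 0.0
```

Emit:
arm_command(increments=[[[0,0,0],[0,0,0]],[[0,0,0],[0,0,0]],[[0,0,0],[0,0,0]],[[0,0,0],[0,0,0]],[[0,0,0],[0,0,0]],[[0,0,0],[0,0,0]],[[0,0,0],[0,0,0]],[[0,0,0],[0,0,0]],[[0,0,0],[0,0,0]],[[0,0,0],[0,0,0]]], claw=0)

```text
time_s: 10.2
eef_pos: [0.433, 0.0049, 0.0151]
tcp_rot: [0.0, 0.719, 0.695, 0.0]
force: [-0.9, 1.0, 0.4]
gripper_width: 0.0336
grasp_force: 30.0
```

Emit:
arm_command(increments=[[[0,0,0.03],[0,0,0]],[[0,0,0.08],[0,0,0]],[[0.03,-0.025,0.12],[0,0,0]],[[0.07,-0.06,0.12],[0,0,0]],[[0.11,-0.095,0.12],[0,0,0]],[[0.15,-0.13,0.12],[0,0,0]],[[0.19,-0.162,0.12],[0,0,0]],[[0.215,-0.183,0.12],[0,0,0]],[[0.225,-0.191,0.12],[0,0,0]],[[0.225,-0.191,0.1],[0,0,0]]])

```text
time_s: 11.2
eef_pos: [0.6148, -0.149, 0.0965]
tcp_rot: [0.002, 0.719, 0.695, 0.001]
force: [0.5, 0.5, -0.3]
gripper_width: 0.0331
grasp_force: 30.0
```

Emit:
arm_command(increments=[[[0,0,-0.02],[0,0,0]],[[0,0,-0.05],[0,0,0]],[[0,0,-0.075],[0,0,0]],[[0,0,-0.085],[0,0,0]],[[0,0,-0.09],[0,0,0]],[[0,0,-0.094],[0,0,0]],[[0,0,-0.097],[0,0,0]],[[0,0,-0.097],[0,0,0]],[[0,0,-0.097],[0,0,0]],[[0,0,-0.097],[0,0,0]]])

```text
time_s: 12.2
eef_pos: [0.6133, -0.148, 0.018]
tcp_rot: [0.0, 0.719, 0.695, 0.0]
force: [0.7, 1.1, -0.4]
gripper_width: 0.0334
grasp_force: 30.0
```

Emit:
arm_command(increments=[[[0,0,0],[0,0,0]],[[0,0,0],[0,0,0]],[[0,0,0],[0,0,0]],[[0,0,0],[0,0,0]],[[0,0,0],[0,0,0]],[[0,0,0.02],[0,0,0]],[[0,0,0.05],[0,0,0]],[[0,0,0.09],[0,0,0]],[[0,0,0.13],[0,0,0]],[[0,0,0.16],[0,0,0]]], claw=0.9)

```text
time_s: 13.2
eef_pos: [0.6139, -0.1482, 0.1493]
tcp_rot: [0.002, 0.719, 0.696, 0.001]
force: [0.1, -0.1, -0.4]
gripper_width: 0.0848
grasp_force: 0.0
```

Emit:
arm_command(increments=[[[-0.01,0.03,0],[0,0,0]],[[-0.03,0.08,0],[0,0,0.02]],[[-0.05,0.135,0],[0,0,0.05]],[[-0.07,0.19,0],[0,0,0.08]],[[-0.09,0.25,0],[0,0,0.1]],[[-0.11,0.31,0],[0,0,0.12]],[[-0.13,0.37,0],[0,0,0.14]],[[-0.15,0.43,0],[0,0,0.165]],[[-0.17,0.49,0],[0,0,0.165]],[[-0.187,0.55,0],[0,0,0.165]]], claw=1)

```text
time_s: 14.2
eef_pos: [0.4634, 0.2914, 0.147]
tcp_rot: [0.0, 0.672, 0.741, 0.001]
force: [0.9, 0.0, 0.6]
gripper_width: 0.0942
grasp_force: 0.0
```

Emit:
arm_command(increments=[[[-0.02,0.06,0],[0,0,0]],[[-0.032,0.1,0],[0,0,0]],[[-0.037,0.11,0],[0,0,0]],[[-0.037,0.11,-0.01],[0,0,0]],[[-0.037,0.11,-0.04],[0,0,0]],[[-0.037,0.11,-0.08],[0,0,0]],[[-0.037,0.11,-0.11],[0,0,0]],[[-0.037,0.11,-0.11],[0,0,0]],[[-0.037,0.11,-0.11],[0,0,0]],[[-0.037,0.11,-0.11],[0,0,0]]])

```text
time_s: 15.2
eef_pos: [0.4361, 0.3774, 0.0593]
tcp_rot: [0.0, 0.672, 0.74, 0.001]
force: [-0.3, -0.0, 0.5]
gripper_width: 0.0941
grasp_force: 0.0
```

Emit:
arm_command(increments=[[[-0.002,0.003,-0.02],[0,0,0]],[[-0.002,0.003,-0.04],[0,0,0]],[[-0.002,0.003,-0.055],[0,0,0]],[[-0.002,0.003,-0.065],[0,0,0]],[[-0.002,0.003,-0.069],[0,0,0]],[[-0.002,0.003,-0.069],[0,0,0]],[[-0.002,0.003,-0.069],[0,0,0]],[[-0.002,0.003,-0.069],[0,0,0]],[[-0.002,0.003,-0.069],[0,0,0]],[[-0.002,0.003,-0.069],[0,0,0]]])

```text
time_s: 16.2
eef_pos: [0.4332, 0.3799, 0.0026]
tcp_rot: [0.0, 0.672, 0.741, 0.0]
force: [0.5, -0.6, 0.6]
gripper_width: 0.0941
grasp_force: 0.0
```

Emit:
arm_command(increments=[[[0,0,0],[0,0,0]],[[0,0,0],[0,0,0]],[[0,0,0],[0,0,0]],[[0,0,0],[0,0,0]],[[0,0,0],[0,0,0]],[[0,0,0],[0,0,0]],[[0,0,0],[0,0,0]],[[0,0,0],[0,0,0]],[[0,0,0],[0,0,0]],[[0,0,0],[0,0,0]]], claw=0)

```text
time_s: 17.2
eef_pos: [0.433, 0.3798, 0.0023]
tcp_rot: [0.0, 0.672, 0.741, 0.0]
force: [0.7, 0.6, 0.1]
gripper_width: 0.0555
grasp_force: 30.0
```

Emit:
arm_command(increments=[[[0,0,0.03],[0,0,0]],[[0,0,0.08],[0,0,0]],[[0,0,0.13],[0,0,0]],[[0.01,-0.03,0.17],[0,0,0]],[[0.03,-0.07,0.19],[0,0,-0.04]],[[0.05,-0.12,0.19],[0,0,-0.08]],[[0.073,-0.17,0.19],[0,0,-0.12]],[[0.096,-0.22,0.19],[0,0,-0.163]],[[0.12,-0.27,0.19],[0,0,-0.163]],[[0.142,-0.32,0.19],[0,0,-0.163]]])

```text
time_s: 18.2
eef_pos: [0.5464, 0.1222, 0.1537]
tcp_rot: [-0.001, 0.718, 0.696, -0.0]
force: [1.5, 0.8, -2.5]
gripper_width: 0.0556
grasp_force: 30.0
```

Emit:
arm_command(increments=[[[0.023,-0.05,0],[0,0,0]],[[0.045,-0.1,0],[0,0,0]],[[0.065,-0.15,0],[0,0,0]],[[0.078,-0.19,0],[0,0,0]],[[0.087,-0.21,0],[0,0,0]],[[0.087,-0.215,0],[0,0,0]],[[0.087,-0.215,-0.03],[0,0,0]],[[0.087,-0.215,-0.07],[0,0,0]],[[0.087,-0.215,-0.1],[0,0,0]],[[0.087,-0.215,-0.1],[0,0,0]]])

```text
time_s: 19.2
eef_pos: [0.6123, -0.0456, 0.0698]
tcp_rot: [-0.004, 0.717, 0.697, -0.002]
force: [-0.7, 0.2, -2.2]
gripper_width: 0.0558
grasp_force: 30.0
```

Emit:
arm_command(increments=[[[0,0,-0.02],[0,0,0]],[[0,0,-0.04],[0,0,0]],[[0,0,-0.055],[0,0,0]],[[0,0,-0.065],[0,0,0]],[[0,0,-0.07],[0,0,0]],[[0,0,-0.07],[0,0,0]],[[0,0,-0.07],[0,0,0]],[[0,0,-0.07],[0,0,0]],[[0,0,-0.07],[0,0,0]],[[0,0,-0.07],[0,0,0]]])

```text
time_s: 20.2
eef_pos: [0.6164, -0.0483, 0.0187]
tcp_rot: [0.0, 0.718, 0.696, 0.0]
force: [-0.4, -0.6, -2.5]
gripper_width: 0.056
grasp_force: 30.0
```

Emit:
arm_command(increments=[[[0,0,-0.006],[0,0,0]],[[0,0,-0.01],[0,0,0]],[[0,0,-0.013],[0,0,0]],[[0,0,-0.015],[0,0,0]],[[0,0,-0.017],[0,0,0]],[[0,0,-0.017],[0,0,0]],[[0,0,-0.017],[0,0,0]],[[0,0,-0.017],[0,0,0]],[[0,0,-0.017],[0,0,0]],[[0,0,-0.017],[0,0,0]]])

```text
time_s: 21.2
eef_pos: [0.6162, -0.0482, 0.0047]
tcp_rot: [0.0, 0.718, 0.696, 0.0]
force: [-0.9, 0.6, -2.3]
gripper_width: 0.056
grasp_force: 30.0
```

Emit:
arm_command(increments=[[[0,0,0],[0,0,0]],[[0,0,0],[0,0,0]],[[0,0,0],[0,0,0]],[[0,0,0],[0,0,0]],[[0,0,0],[0,0,0]],[[0,0,0.02],[0,0,0]],[[0,0,0.05],[0,0,0]],[[0,0,0.09],[0,0,0]],[[0,0,0.13],[0,0,0]],[[0,0,0.17],[0,0,0]]], claw=0.95)

```text
time_s: 22.2
eef_pos: [0.6163, -0.0482, 0.1433]
tcp_rot: [0.001, 0.718, 0.696, 0.0]
force: [0.4, -0.2, 0.6]
gripper_width: 0.0891
grasp_force: 0.0
```

Emit:
arm_command(increments=[[[-0.005,0.03,0],[0,0,0]],[[-0.012,0.08,0],[0,0,0.05]],[[-0.02,0.14,0],[0,0,0.1]],[[-0.03,0.2,0],[0,0,0.15]],[[-0.04,0.26,0],[0,0,0.2]],[[-0.048,0.32,0],[0,0,0.25]],[[-0.056,0.38,0],[0,0,0.3]],[[-0.064,0.44,0],[0,0,0.35]],[[-0.07,0.5,0],[0,0,0.404]],[[-0.075,0.5425,0],[0,0,0.404]]])

```text
time_s: 23.2
eef_pos: [0.5555, 0.3888, 0.1423]
tcp_rot: [0.0, 0.598, 0.802, 0.001]
force: [-0.5, -0.2, -1.1]
gripper_width: 0.0894
grasp_force: 0.0
```

Emit:
arm_command(increments=[[[0,0,0],[0,0,0]],[[0,0,0],[0,0,0]],[[0,0,-0.03],[0,0,0]],[[0,0,-0.07],[0,0,0]],[[0,0,-0.09],[0,0,0]],[[0,0,-0.1],[0,0,0]],[[0,0,-0.1],[0,0,0]],[[0,0,-0.1],[0,0,0]],[[0,0,-0.1],[0,0,0]],[[0,0,-0.1],[0,0,0]]])

```text
time_s: 24.2
eef_pos: [0.557, 0.3862, 0.0621]
tcp_rot: [0.001, 0.599, 0.801, 0.001]
force: [0.1, -0.7, 0.9]
gripper_width: 0.0894
grasp_force: 0.0
```

```bash
cat > look.py <<'E'
from h import *
import sys
P={}
for n in("top","scene"):
    p,d=camera(n);P=cloud(n,d);cv2.imwrite(f"pics/{n}{sys.argv[1]}.png",p[:,:,::-1])
    for k in sys.argv[2:]:
        for r in masks_of(n,k):
            m=r["region"]&(d>0);z=P[m][:,2]
            if not len(z): continue
            zt=np.percentile(z,95)
            print(n,k,round(r["confidence"],2),np.round(r["at"]),"zt",round(zt*1e3,1),rect(P,m,zt-.006,zt+.006))
E
python3 look.py 1 housing gland connector
python3 - <<'E'
from h import *
p,d=camera("wrist");cv2.imwrite("pics/w1.png",p[:,:,::-1])
E
```

```text
top housing 0.76 [342. 168.] zt 34.8 [615.1 -46.4  80.   57.9  88.9  32.7 239. ]
top gland 0.54 [383. 172.] zt 43.3 [ 609.2 -146.8   27.    24.3   17.3   41.2   89. ]
top connector 0.58 [267. 162.] zt 65.9 [647.6 150.8  80.5  61.5  88.3  65.7 175. ]
top connector 0.46 [310. 170.] zt 41.0 [617.   50.2  23.9  19.8 179.5  39.3  72. ]
scene housing 0.7 [312. 239.] zt 35.8 [615.9 -48.1  80.4  58.   88.5  33.8 176. ]
scene gland 0.74 [279. 245.] zt 44.9 [ 613.  -148.6   28.1   24.8  103.5   42.9   65. ]
scene gland 0.2 [310. 243.] zt 6.5 [ 6.169e+02 -4.900e+01  4.932e+02  2.075e+02  8.840e+01  3.300e+00
  5.910e+03]
scene connector 0.42 [342. 227.] zt 42.8 [618.2  48.   25.2  17.9 157.7  40.7  41. ]
scene connector 0.41 [277. 244.] zt 44.9 [ 613.  -148.6   28.1   24.8  103.5   42.9   65. ]
```

View pics/w1.png

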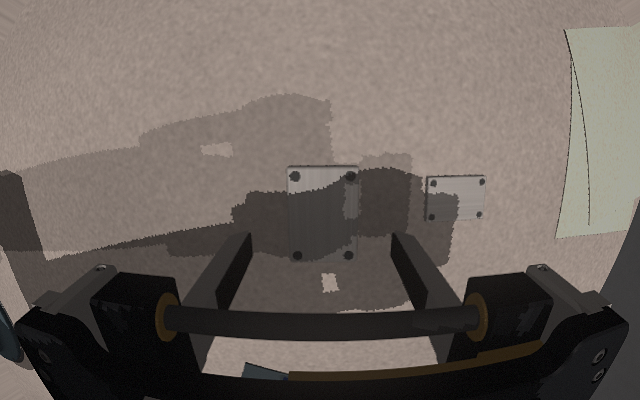

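View pics/top1.png

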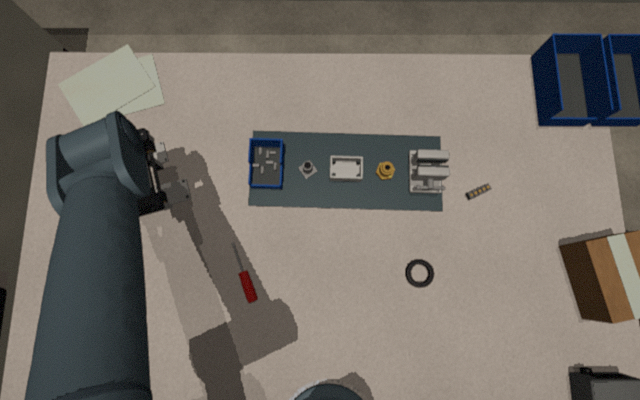

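The wrist view shows the large cover at (323,213), square between the fingers, with the small one clear at (456,197). The top view shows housing (346,168), gland (386,170) and connector (308,169) standing in line.

Emit:
arm_command(increments=[[[0,0,-0.02],[0,0,0]],[[0,0,-0.04],[0,0,0]],[[0,0,-0.06],[0,0,0]],[[0,0,-0.07],[0,0,0]],[[0,0,-0.074],[0,0,0]],[[0,0,-0.074],[0,0,0]],[[0,0,-0.074],[0,0,0]],[[0,0,-0.074],[0,0,0]],[[0,0,-0.074],[0,0,0]],[[0,0,-0.074],[0,0,0]]], claw=0.82)

```text
time_s: 25.65
eef_pos: [0.5562, 0.3858, 0.0014]
tcp_rot: [0.0, 0.599, 0.801, 0.0]
force: [0.2, -0.1, -0.5]
gripper_width: 0.0769
grasp_force: 0.0
```

Emit:
arm_command(increments=[[[0,0,0],[0,0,0]],[[0,0,0],[0,0,0]],[[0,0,0],[0,0,0]],[[0,0,0],[0,0,0]],[[0,0,0],[0,0,0]],[[0,0,0],[0,0,0]],[[0,0,0],[0,0,0]],[[0,0,0],[0,0,0]],[[0,0,0],[0,0,0]],[[0,0,0],[0,0,0]]], claw=0)

```text
time_s: 26.65
eef_pos: [0.5562, 0.3858, 0.0015]
tcp_rot: [0.0, 0.599, 0.801, 0.0]
force: [0.8, 0.7, -0.2]
gripper_width: 0.0558
grasp_force: 30.0
```

Emit:
arm_command(increments=[[[0,0,0.01],[0,0,0]],[[0,0,0.02],[0,0,0]],[[0,0,0.04],[0,0,0]],[[0,0,0.06],[0,0,0]],[[0,0,0.09],[0,0,0]],[[0,0,0.12],[0,0,0]],[[0,0,0.15],[0,0,0]],[[0,0,0.18],[0,0,0]],[[0,0,0.2],[0,0,0]],[[0,0,0.2],[0,0,0]]])

```text
time_s: 27.65
eef_pos: [0.5579, 0.3867, 0.1658]
tcp_rot: [0.002, 0.599, 0.801, 0.003]
force: [0.5, -0.4, -1.2]
gripper_width: 0.0559
grasp_force: 30.0
```

Run:
```python
from h import *
p,d=camera("wrist");cv2.imwrite("pics/w2.png",p[:,:,::-1])
print(arm.state()["eef_pos"])
```

```text
[0.55687262 0.38614885 0.16332176]
```

View pics/w2.png

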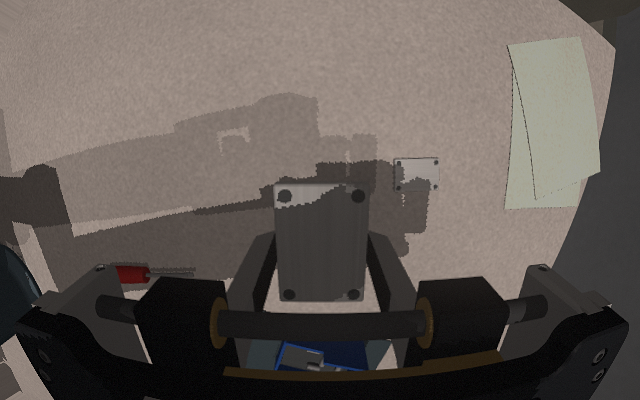

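The wrist view shows the cover held flat and centred between the fingers at (320,240).

Emit:
arm_command(increments=[[[0.004,-0.02,0],[0,0,0]],[[0.01,-0.06,0],[0,0,-0.05]],[[0.017,-0.11,0],[0,0,-0.1]],[[0.024,-0.16,0],[0,0,-0.15]],[[0.031,-0.21,0],[0,0,-0.2]],[[0.038,-0.26,0],[0,0,-0.25]],[[0.045,-0.31,0],[0,0,-0.3]],[[0.052,-0.36,0],[0,0,-0.35]],[[0.06,-0.41,0],[0,0,-0.403]],[[0.066,-0.46,0],[0,0,-0.403]]])

```text
time_s: 28.7
eef_pos: [0.6076, 0.0152, 0.1595]
tcp_rot: [-0.001, 0.718, 0.696, -0.001]
force: [0.8, -0.9, -1.1]
gripper_width: 0.0552
grasp_force: 30.0
```

Emit:
arm_command(increments=[[[0.005,-0.04,0],[0,0,0]],[[0.007,-0.07,0],[0,0,0]],[[0.009,-0.0825,0],[0,0,0]],[[0.009,-0.0825,0],[0,0,0]],[[0.009,-0.0825,-0.02],[0,0,0]],[[0.009,-0.0825,-0.05],[0,0,0]],[[0.009,-0.0825,-0.08],[0,0,0]],[[0.009,-0.0825,-0.1],[0,0,0]],[[0.009,-0.0825,-0.11],[0,0,0]],[[0.009,-0.0825,-0.11],[0,0,0]]])

```text
time_s: 29.7
eef_pos: [0.6152, -0.0473, 0.0718]
tcp_rot: [-0.001, 0.717, 0.697, -0.001]
force: [0.1, 0.1, -0.5]
gripper_width: 0.0553
grasp_force: 30.0
```

Emit:
arm_command(increments=[[[0,0,-0.01],[0,0,0]],[[0,0,-0.02],[0,0,0]],[[0,0,-0.025],[0,0,0]],[[0,0,-0.03],[0,0,0]],[[0,0,-0.03],[0,0,0]],[[0,0,-0.03],[0,0,0]],[[0,0,-0.03],[0,0,0]],[[0,0,-0.03],[0,0,0]],[[0,0,-0.03],[0,0,0]],[[0,0,-0.03],[0,0,0]]])

```text
time_s: 30.7
eef_pos: [0.6162, -0.0482, 0.0496]
tcp_rot: [0.0, 0.718, 0.696, 0.0]
force: [0.3, -0.5, -1.8]
gripper_width: 0.0556
grasp_force: 30.0
```

Emit:
arm_command(increments=[[[0,0,-0.005],[0,0,0]],[[0,0,-0.009],[0,0,0]],[[0,0,-0.012],[0,0,0]],[[0,0,-0.014],[0,0,0]],[[0,0,-0.016],[0,0,0]],[[0,0,-0.016],[0,0,0]],[[0,0,-0.016],[0,0,0]],[[0,0,-0.016],[0,0,0]],[[0,0,-0.016],[0,0,0]],[[0,0,-0.016],[0,0,0]]])

```text
time_s: 31.7
eef_pos: [0.6162, -0.0482, 0.0367]
tcp_rot: [0.0, 0.718, 0.696, 0.0]
force: [0.0, -0.6, -0.9]
gripper_width: 0.0555
grasp_force: 30.0
```

Emit:
arm_command(increments=[[[0,0,0],[0,0,0]],[[0,0,0],[0,0,0]],[[0,0,0],[0,0,0]],[[0,0,0],[0,0,0]],[[0,0,0],[0,0,0]],[[0,0,0.02],[0,0,0]],[[0,0,0.05],[0,0,0]],[[0,0,0.09],[0,0,0]],[[0,0,0.13],[0,0,0]],[[0,0,0.15],[0,0,0]]], claw=0.8)

```text
time_s: 32.7
eef_pos: [0.618, -0.0486, 0.1614]
tcp_rot: [0.003, 0.718, 0.696, 0.002]
force: [-0.3, -0.1, 0.7]
gripper_width: 0.0753
grasp_force: 0.0
```

Emit:
arm_command(increments=[[[-0.005,-0.03,0],[0,0,0.1]],[[-0.015,-0.08,0],[0,0,0.2]],[[-0.025,-0.14,0],[0,0,0.3]],[[-0.035,-0.2,0],[0,0,0.4]],[[-0.045,-0.26,0],[0,0,0.5]],[[-0.055,-0.32,0],[0,0,0.6]],[[-0.065,-0.38,0],[0,0,0.604]],[[-0.073,-0.415,0],[0,0,0.604]],[[-0.073,-0.415,0],[0,0,0.604]],[[-0.073,-0.415,0],[0,0,0.604]]], claw=0.7)

```text
time_s: 33.7
eef_pos: [0.5574, -0.3802, 0.1564]
tcp_rot: [-0.0, 0.534, 0.845, 0.0]
force: [0.1, 0.4, 0.3]
gripper_width: 0.0659
grasp_force: 0.0
```

Emit:
arm_command(increments=[[[0,0,-0.03],[0,0,0]],[[0,0,-0.07],[0,0,0]],[[0,0,-0.11],[0,0,0]],[[0,0,-0.14],[0,0,0]],[[0,0,-0.16],[0,0,0]],[[0,0,-0.17],[0,0,0]],[[0,0,-0.17],[0,0,0]],[[0,0,-0.17],[0,0,0]],[[0,0,-0.17],[0,0,0]],[[0,0,-0.17],[0,0,0]]])

```text
time_s: 34.7
eef_pos: [0.5584, -0.3808, 0.022]
tcp_rot: [0.001, 0.534, 0.845, -0.0]
force: [0.8, 0.2, 0.0]
gripper_width: 0.0659
grasp_force: 0.0
```

```bash
python3 look.py 2 housing cover
```

```text
top housing 0.46 [349. 178.] zt 26.3 [585.9 -57.6  46.6   2.1  89.8  23.9  16. ]
top cover 0.68 [345. 169.] zt 45.8 [614.3 -45.7  78.7  56.7  89.   43.4 673. ]
top cover 0.58 [161. 155.] zt 9.1 [659.6 431.5  56.3  39.1  21.3   6.4 307. ]
top cover 0.35 [415. 276.] zt 19.6 [ 356.3 -221.    66.9   64.6  132.9   17.3  357. ]
scene housing 0.59 [311. 246.] zt 32.9 [643.  -51.7  74.6   3.6  87.1  30.8  31. ]
scene cover 0.65 [309. 232.] zt 48.0 [617.  -48.2  78.4  56.7  88.3  45.1 419. ]
scene cover 0.47 [459. 205.] zt 10.8 [660.1 431.3  56.2  41.2  16.1   7.9 166. ]
```

Emit:
arm_command(increments=[[[0,0,-0.008],[0,0,0]],[[0,0,-0.015],[0,0,0]],[[0,0,-0.02],[0,0,0]],[[0,0,-0.023],[0,0,0]],[[0,0,-0.023],[0,0,0]],[[0,0,-0.023],[0,0,0]],[[0,0,-0.023],[0,0,0]],[[0,0,-0.023],[0,0,0]],[[0,0,-0.023],[0,0,0]],[[0,0,-0.023],[0,0,0]]])

```text
time_s: 36.0
eef_pos: [0.5578, -0.3802, 0.0024]
tcp_rot: [0.0, 0.534, 0.845, -0.0]
force: [0.3, 0.1, -0.9]
gripper_width: 0.0659
grasp_force: 0.0
```

Emit:
arm_command(increments=[[[0,0,0],[0,0,0]],[[0,0,0],[0,0,0]],[[0,0,0],[0,0,0]],[[0,0,0],[0,0,0]],[[0,0,0],[0,0,0]],[[0,0,0],[0,0,0]],[[0,0,0],[0,0,0]],[[0,0,0],[0,0,0]],[[0,0,0],[0,0,0]],[[0,0,0],[0,0,0]]], claw=0)

```text
time_s: 37.0
eef_pos: [0.5578, -0.3802, 0.0022]
tcp_rot: [0.0, 0.534, 0.845, 0.0]
force: [0.2, 0.9, -1.0]
gripper_width: 0.0176
grasp_force: 30.0
```

Emit:
arm_command(increments=[[[0,0,0.03],[0,0,0]],[[0,0,0.08],[0,0,0]],[[0,0,0.13],[0,0,0]],[[0,0,0.17],[0,0,0]],[[0,0.03,0.18],[0,0,-0.1]],[[-0.004,0.08,0.18],[0,0,-0.2]],[[-0.006,0.135,0.18],[0,0,-0.3]],[[-0.008,0.19,0.18],[0,0,-0.4]],[[-0.01,0.245,0.18],[0,0,-0.5]],[[-0.012,0.3,0.18],[0,0,-0.604]]])

```text
time_s: 38.0
eef_pos: [0.5477, -0.1385, 0.1463]
tcp_rot: [0.0, 0.719, 0.695, 0.0]
force: [1.7, -0.0, 0.6]
gripper_width: 0.0182
grasp_force: 30.0
```

Emit:
arm_command(increments=[[[-0.003,0.05,0],[0,0,0]],[[-0.005,0.09,0],[0,0,0]],[[-0.005,0.11,0],[0,0,0]],[[-0.005,0.118,0],[0,0,0]],[[-0.005,0.118,-0.03],[0,0,0]],[[-0.005,0.118,-0.07],[0,0,0]],[[-0.005,0.118,-0.11],[0,0,0]],[[-0.005,0.118,-0.14],[0,0,0]],[[-0.005,0.118,-0.15],[0,0,0]],[[-0.005,0.118,-0.15],[0,0,0]]])

```text
time_s: 39.0
eef_pos: [0.5436, -0.0465, 0.0253]
tcp_rot: [-0.001, 0.718, 0.696, -0.001]
force: [0.2, -0.3, -0.2]
gripper_width: 0.0175
grasp_force: 30.0
```

Emit:
arm_command(increments=[[[0,0,-0.01],[0,0,0]],[[0,0,-0.015],[0,0,0]],[[0,0,-0.02],[0,0,0]],[[0,0,-0.022],[0,0,0]],[[0,0,-0.024],[0,0,0]],[[0,0,-0.0255],[0,0,0]],[[0,0,-0.0255],[0,0,0]],[[0,0,-0.0255],[0,0,0]],[[0,0,-0.0255],[0,0,0]],[[0,0,-0.0255],[0,0,0]]])

```text
time_s: 40.0
eef_pos: [0.5442, -0.0458, 0.006]
tcp_rot: [0.0, 0.718, 0.696, 0.0]
force: [-0.2, 0.7, -0.4]
gripper_width: 0.0173
grasp_force: 30.0
```

Emit:
arm_command(increments=[[[0,0,-0.001],[0,0,0]],[[0,0,-0.0015],[0,0,0]],[[0,0,-0.0015],[0,0,0]],[[0,0,-0.0015],[0,0,0]],[[0,0,-0.0015],[0,0,0]],[[0,0,-0.0015],[0,0,0]],[[0,0,-0.0015],[0,0,0]],[[0,0,-0.0015],[0,0,0]],[[0,0,-0.0015],[0,0,0]],[[0,0,-0.0015],[0,0,0]]])

```text
time_s: 41.0
eef_pos: [0.5441, -0.0458, 0.0047]
tcp_rot: [-0.0, 0.718, 0.696, 0.0]
force: [0.3, 0.1, -0.3]
gripper_width: 0.0176
grasp_force: 30.0
```

Emit:
arm_command(increments=[[[0,0,0],[0,0,0]],[[0,0,0],[0,0,0]],[[0,0,0],[0,0,0]],[[0,0,0],[0,0,0]],[[0,0,0],[0,0,0]],[[0,0,0.03],[0,0,0]],[[0,0,0.07],[0,0,0]],[[0,0,0.12],[0,0,0]],[[0,0,0.17],[0,0,0]],[[0,0,0.2],[0,0,0]]], claw=0.45)

```text
time_s: 42.0
eef_pos: [0.5454, -0.0461, 0.1683]
tcp_rot: [0.002, 0.718, 0.696, 0.001]
force: [0.7, -0.1, 0.6]
gripper_width: 0.0424
grasp_force: 0.0
```

Emit:
arm_command(increments=[[[-0.03,-0.03,0],[0,0,0]],[[-0.05,-0.08,0],[0,0,0]],[[-0.07,-0.13,0],[0,0,0]],[[-0.09,-0.18,0],[0,0,0]],[[-0.11,-0.24,0],[0,0,0]],[[-0.12,-0.3,0],[0,0,0]],[[-0.13,-0.35,0],[0,0,0]],[[-0.14,-0.4,0],[0,0,0]],[[-0.15,-0.45,0],[0,0,0]],[[-0.15,-0.45,0],[0,0,0]]])

```text
time_s: 43.0
eef_pos: [0.4229, -0.4099, 0.1648]
tcp_rot: [0.001, 0.719, 0.695, -0.0]
force: [-0.6, -0.0, -0.7]
gripper_width: 0.0422
grasp_force: 0.0
```

```bash
python3 look.py 3 mat housing cover gland connector strip tape screwdriver; python3 -c "
import cv2
p=cv2.imread('pics/top3.png')[110:230,230:460];cv2.imwrite('pics/c3.png',cv2.resize(p,None,fx=3.4,fy=3.4,interpolation=2))"
```

```text
top mat 0.91 [348. 179.] zt 4.2 [ 6.153e+02 -4.810e+01  4.905e+02  2.029e+02  8.820e+01  1.500e+00
  9.516e+03]
top housing 0.52 [344. 179.] zt 39.8 [586.7 -63.9  17.6   1.8  85.4  40.8   8. ]
top housing 0.2 [410. 274.] zt 20.1 [ 355.7 -220.4   66.3   65.4    0.    17.4  364. ]
top cover 0.87 [160. 153.] zt 9.0 [659.4 431.5  57.6  41.   21.    6.3 314. ]
top cover 0.61 [345. 165.] zt 46.0 [613.5 -45.2  77.2  56.7  85.1  43.4 663. ]
top gland 0.77 [385. 171.] zt 42.8 [ 610.7 -146.9   29.1   24.2   52.2   41.    89. ]
top connector 0.74 [308. 170.] zt 42.0 [615.3  48.9  22.3  20.  123.8  39.9  66. ]
top strip 0.49 [348. 197.] zt 23.8 [542.4 -46.2  59.8  18.4  89.4  21.4 179. ]
top strip 0.31 [411. 274.] zt 20.1 [ 354.8 -220.8   66.6   64.1   48.4   17.5  350. ]
top tape 0.93 [429. 272.] zt 20.1 [ 355.  -220.4   66.2   65.2   11.7   17.4  346. ]
top tape 0.18 [308. 171.] zt 42.0 [6.169e+02 5.020e+01 2.330e+01 1.970e+01 2.000e-01 3.990e+01 6.900e+01]
top screwdriver 0.94 [245. 285.] zt 26.5 [325.2 190.7  73.8  21.1  21.5  23.8 251. ]
scene mat 0.64 [310. 245.] zt 6.2 [ 6.168e+02 -4.990e+01  4.884e+02  2.027e+02  8.830e+01  3.300e+00
  5.671e+03]
scene housing 0.6 [310. 245.] zt 35.0 [642.9 -52.8  75.7  14.4  78.5  33.2  39. ]
scene cover 0.79 [310. 234.] zt 48.0 [616.6 -48.2  79.6  59.1  88.1  45.2 433. ]
scene gland 0.55 [278. 248.] zt 45.0 [ 615.3 -150.8   25.9   21.8   73.4   42.8   58. ]
scene strip 0.63 [278. 247.] zt 44.7 [ 613.8 -150.4   26.    25.    75.6   42.8   64. ]
scene strip 0.56 [304. 218.] zt 25.3 [544.7 -48.7  57.9  19.4  92.2  23.1  98. ]
scene tape 0.55 [233. 183.] zt 22.2 [ 358.5 -222.3   65.3   57.7  169.1   19.2  128. ]
scene screwdriver 0.56 [354. 149.] zt 27.6 [328.8 188.5  76.4  21.9  21.6  25.1  82. ]
```

View pics/c3.png

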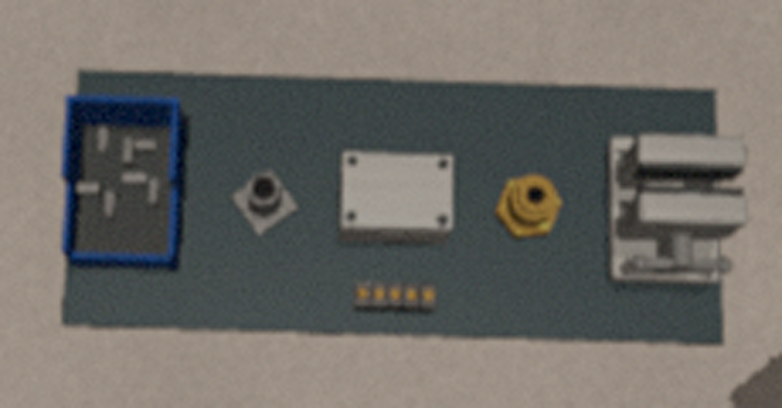

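The crop shows connector (265,195), covered housing (397,195) and gland (528,203) in line between bin and vise. The strip at (395,297) is centred in front with its screws up, and the measurements agree.

```bash
python3 -c "
from rig import *
print(arm.finish_job())"
```

```text
the job is handed in; nothing more can be done
None
```

The junction-box kit is laid out and the job handed in at about 43 s of the 118 s; the final camera check put every part within the limits, with the screwdriver and tape unmoved, but the hand-in call returned no verdict.

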